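# Test three dispenser plungers and reject the blocked one

## Task

Before these three balm dispensers go on sale, try each one in the rack: press its plunger gently straight down. Push the sound ones fully home and leave them standing in the rack; one still has a transit plug inside, so as soon as a plunger stiffens part-way down stop, do not force it, and stand that dispenser upright in the empty tray with its plunger left part-way down. Leave the balm tin and the tape roll where they are.

Things in the scene. Friction and masses are not known exactly. Their poses are not given: they have to be found in the camera images.
- rack: brown wooden rack block on the table, 75 (own x) x 300 (own y) x 25 mm high, fixed, with three round wells in a row along its own y at +100, 0 and -100 mm, each 43 mm wide and 20 mm deep. Origin: centre of its underside; z up.
- tray: empty square returns tray of light wood beside the rack, 150 x 150 mm, walls 30 mm high and 6 mm thick, inner floor 6 mm above the table, fixed. Origin: centre of its underside; z up. It may be on the left or on the right.
- balm_tin: bystander: round balm tin, 54 mm wide, 21 mm high, just behind the rack. Origin: centre of its underside.
- tape_roll: bystander: roll of tape lying flat, 104 mm wide, 25 mm high, on the side where the tray is not. Origin: centre of its underside.
- dispenser_1_mid (a point): centre of the barrel of the dispenser in the well at the rack's +y end, 35 mm above its underside; z along the barrel, up. Barrel: upright aluminium cylinder 40 mm wide, 70 mm high, foot 5 mm above the table in the well, so its upper 50 mm are bare; about 0.23 kg in all. Grasp the barrel near its top, below the cap.
- cap_1_top (a point): centre of the top face of the white plunger cap of dispenser_1: a disc 29 mm wide, 9 mm thick, on a 12 mm rod on the barrel's axis; 75 mm above the barrel's centre when fully out, 51 mm when home. Press straight down with the shut fingertips; more than 16 N on a cap spoils the dispenser, sound or plugged.
- plunger_1 (a joint): metres pressed down: 0 out, 0.024 home; starts 0 to 5 mm down, stays where left. A sound plunger resists with a steady 3 N until home, then meets a firm rubber cushion (3 N more per mm). The plugged one (any of the three, all look alike) takes 3 N until somewhere 10 to 15 mm down, then about 2 N more per further mm; let go, it springs back a little.
- dispenser_2_mid (a point): centre of the barrel of the dispenser in the well at the rack's middle, 35 mm above its underside; z along the barrel, up. Barrel: upright aluminium cylinder 40 mm wide, 70 mm high, foot 5 mm above the table in the well, so its upper 50 mm are bare; about 0.23 kg in all. Grasp the barrel near its top, below the cap.
- cap_2_top (a point): centre of the top face of the white plunger cap of dispenser_2: a disc 29 mm wide, 9 mm thick, on a 12 mm rod on the barrel's axis; 75 mm above the barrel's centre when fully out, 51 mm when home. Press straight down with the shut fingertips; more than 16 N on a cap spoils the dispenser, sound or plugged.
- plunger_2 (a joint): metres pressed down: 0 out, 0.024 home; starts 0 to 5 mm down, stays where left. A sound plunger resists with a steady 3 N until home, then meets a firm rubber cushion (3 N more per mm). The plugged one (any of the three, all look alike) takes 3 N until somewhere 10 to 15 mm down, then about 2 N more per further mm; let go, it springs back a little.
- dispenser_3_mid (a point): centre of the barrel of the dispenser in the well at the rack's -y end, 35 mm above its underside; z along the barrel, up. Barrel: upright aluminium cylinder 40 mm wide, 70 mm high, foot 5 mm above the table in the well, so its upper 50 mm are bare; about 0.23 kg in all. Grasp the barrel near its top, below the cap.
- cap_3_top (a point): centre of the top face of the white plunger cap of dispenser_3: a disc 29 mm wide, 9 mm thick, on a 12 mm rod on the barrel's axis; 75 mm above the barrel's centre when fully out, 51 mm when home. Press straight down with the shut fingertips; more than 16 N on a cap spoils the dispenser, sound or plugged.
- plunger_3 (a joint): metres pressed down: 0 out, 0.024 home; starts 0 to 5 mm down, stays where left. A sound plunger resists with a steady 3 N until home, then meets a firm rubber cushion (3 N more per mm). The plugged one (any of the three, all look alike) takes 3 N until somewhere 10 to 15 mm down, then about 2 N more per further mm; let go, it springs back a little.

How it is judged:
By the outcome, as a careful person would: the job done as asked, in the order asked, and still so for the second after the job is handed in, with the robot touching nothing.
It also fails if it takes over 58 s, if anything falls off the work surface, if the arm or the gripper's body presses on something with over 40 N, if the wrist force passes 120 N, or if a joint passes its speed limit or range.

## Robot

A 6-joint arm with a two-finger parallel gripper is mounted at the origin on a cart in front of the work surface, level with it; the furniture and walls round the work are solid. World frame = base frame: x ahead of the robot, y to its left, z up, the work surface at z = 0. Lengths are in m, angles in rad, forces in N, time in s.
With the tool pointing down it reaches from about 0.325 to 0.775 m from the base axis. Payload 5.5 kg.
Tool frame: the origin (TCP) lies between the finger pads; the fingertips stand 8 mm ahead of it and the grasp point (between the pads) lies 11 mm behind it (tcp_to_tips is the distance from the TCP to the fingertips, in m); z points along the fingers, y is the line along which they close (so a half turn about z gives the same grasp; the last joint's range is limited). The gripper opens to 88 mm and grips with 3 to 60 N. Pads are 20 mm wide; open, the fingers measure 115 mm over their backs; the gripper's body (75 mm by 178 mm) begins 61 mm behind the grasp point.
Start: joints at [1.236, 0.091, 1.231, -0, 1.82, -0.057], TCP at [0.165, 0.577, 0.231] pointing down, gripper open.
Joint ranges: [-2.87, 2.87], [-0.86, 2.18], [0.17, 2.46], [-1.51, 4.65], [0.06, 2.69], [-2.65, 2.65]. Speed limits (rad/s): [2.57, 2.57, 3.01, 3.14, 3.14, 3.14].

## Interface

Orientations are given as a unit quaternion [w, x, y, z].
In Python, from bench import * gives the robot as it stands. Calls block until the motion is done:
- move_to(position, orientation): joint-space move of the TCP to a pose.
- move_l(position, speed=0.15, orientation=None): straight line of the TCP; orientation=None keeps the orientation; speed is the mean speed in m/s.
- movej(angles): joint-space move.
- gripper_open() and close(): open the fingers fully, or close them until they stop; the grip force is fixed at half the most.
- hold(seconds).
- inverse_kinematics(position, orientation): joint angles nearest the present ones, or None.
- state(): the state.
- get_image(name): name is "scene" or "top"; returns a dict with "frame" (480x640x3 uint8, blue, green, red), "depth" (480x640 float32, m along the optical axis (not along the pixel's ray), 0 where there is no reading), "camera_matrix" (3x3 intrinsics, pixels), "view" (4x4, takes a point from world to camera coordinates). Camera axes: x right, y up, looking along -z (the intrinsics and any distortion apply to the point x, -y, -z); pixel columns grow to the right and rows downward; lengths in m; the calibration is good to about 2 mm. A picture is of the moment at which its call begins.
A pose or a line that the arm cannot do raises IKError and nothing moves.
- job_done(): hands the job in; it is judged then, once.
The state is a dict: "time": time; "joint_pos": joint angles; "dq": joint speeds; "joint_torque": joint torques, N m; "ee_pos": TCP position; "ee_rot": TCP orientation; "ft_force": force on the tool from outside, world axes, zero at the start; "moment": the same for the moment, N m; "finger_gap": finger opening in m; "finger_force": force on a finger pad.
Only numpy, scipy, OpenCV 4.12 (cv2) and the standard library are available. Lean on these libraries where they do the work, as an engineer would, in place of code of your own. Each camera call takes 0.05 s, during which the arm holds its last target. There are 200 camera calls.

## Working session

There is one attempt and no reset: what is moved stays moved. The work goes in short steps, each a Python script; the robot and the scene stay as the last script left them, time stands still between calls to the robot, and variables do not carry over. Pictures are saved under pics/ and viewed, at most 10 in all, crops included, and the job is handed in when it is done.

```bash
mkdir -p pics; ls; python3 - <<'E'
from bench import *
import cv2,numpy as np
for n in("scene","top"):
    g=get_image(n); cv2.imwrite(f"pics/{n}0.png",g["frame"]); np.savez(f"{n}0.npz",**g)
    print(n,np.round(g["camera_matrix"],1).tolist(),np.round(g["view"],3).tolist())
print(state())
E
```

```text
pics
scene [[505.4, 0.0, 319.3], [0.0, 505.4, 249.4], [0.0, 0.0, 1.0]] [[0.496, -0.868, -0.016, -0.249], [0.625, 0.344, 0.701, -0.393], [-0.603, -0.358, 0.713, -0.86], [0.0, 0.0, 0.0, 1.0]]
top [[584.3, 0.0, 322.0], [0.0, 584.3, 244.6], [0.0, 0.0, 1.0]] [[0.019, -1.0, 0.02, -0.011], [0.991, 0.022, 0.129, -0.547], [-0.13, 0.017, 0.991, -1.364], [0.0, 0.0, 0.0, 1.0]]
{'time': 0.1, 'joint_pos': array([ 1.23625113e+00,  9.17637380e-02,  1.23172492e+00, -1.41013411e-05,
        1.81979086e+00, -5.66978162e-02]), 'dq': array([ 0.00092183, -0.00348411, -0.00220619,  0.00109451,  0.00199186,
        0.00144772]), 'joint_torque': array([ 2.39235822e-03, -4.47857094e+01, -4.07568634e+01,  6.99700112e-02,
        2.85031280e-02, -1.23200307e-04]), 'ee_pos': array([0.1644977 , 0.57676025, 0.22965471]), 'ee_rot': array([-1.57238930e-04,  1.38478921e-01,  9.90365022e-01, -8.28674475e-04]), 'ft_force': array([ 0.27983489, -0.5563116 ,  0.63588895]), 'moment': array([ 0.05174239, -0.03631518,  0.01311791]), 'finger_force': 0.0, 'finger_gap': 0.08790805522693637}
```

View pics/top0.png

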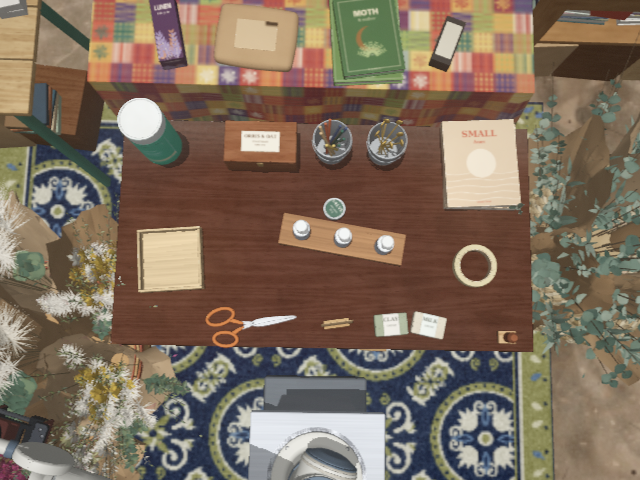

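View pics/scene0.png

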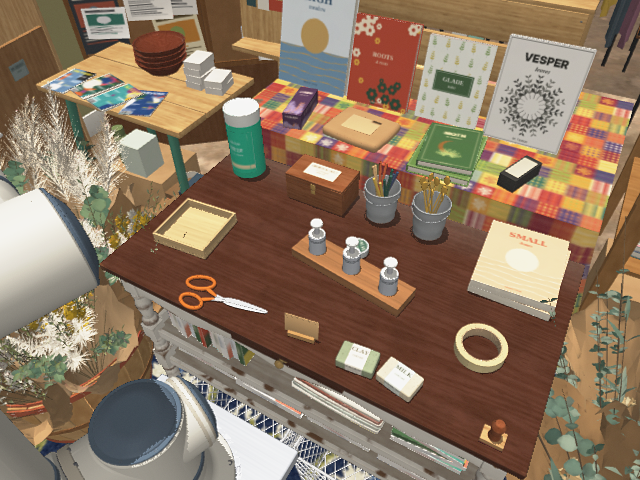

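The top view shows the caps at px (301,227), (343,235) and (386,242), in a rack turned about 9°. The tray is at (170,260) on the left, the tin at (334,209) and the tape at (475,265). The scene view agrees.

```bash
cat > vis.py <<'E'
import cv2,numpy as np
def ray(g,uv):
    K,V=g["camera_matrix"],g["view"]; R,t=V[:3,:3],V[:3,3]
    d=np.array([(uv[0]-K[0,2])/K[0,0],-(uv[1]-K[1,2])/K[1,1],-1.])
    return -R.T@t, R.T@d
def onplane(g,uv,z):
    o,d=ray(g,uv); return o+d*(z-o[2])/d[2]
def cloud(g):
    K,V=g["camera_matrix"],g["view"]; D=g["depth"]
    v,u=np.mgrid[:480,:640]
    P=np.stack([(u-K[0,2])/K[0,0]*D,-(v-K[1,2])/K[1,1]*D,-D],-1)
    return (P-V[:3,3])@V[:3,:3]
E
python3 - <<'E'
import cv2,numpy as np
from vis import *
g=dict(np.load("top0.npz")); C=cloud(g); D=g["depth"]; f=g["frame"]
hsv=cv2.cvtColor(f,cv2.COLOR_BGR2HSV)
def big(m,x0,y0,x1,y1):
    k=np.zeros_like(m);k[y0:y1,x0:x1]=m[y0:y1,x0:x1]
    return max(cv2.findContours(k,cv2.RETR_EXTERNAL,cv2.CHAIN_APPROX_NONE)[0],key=cv2.contourArea)
print("table z",np.median(C[300:310,300:400,2]), "valid",(D>0).mean())
# rack: brown brighter than table
print(hsv[240,365],hsv[190,400],hsv[260,170],hsv[227,301],hsv[237,343])
m=((hsv[...,2]>120)*255).astype(np.uint8); m=cv2.morphologyEx(m,cv2.MORPH_CLOSE,np.ones((5,5)))
for n,b,z in(("rack",(270,212,415,272),.025),("tray",(125,215,215,300),.030)):
    r=cv2.minAreaRect(big(m,*b)); pts=np.array([onplane(g,p,z) for p in cv2.boxPoints(r)])
    e=pts-np.roll(pts,1,0); print(n,r,pts.mean(0).round(4),np.linalg.norm(e,axis=1).round(4),np.degrees(np.arctan2(e[:,1],e[:,0])).round(1))
for c in((301,227),(343,235),(386,242)):
    p=C[c[1]-14:c[1]+15,c[0]-14:c[0]+15].reshape(-1,3); zt=np.percentile(p[:,2],97)
    q=p[p[:,2]>.085]; q=q[abs(q[:,2]-np.median(q[:,2]))<.006]
    print("cap",zt.round(4),len(q),q.mean(0).round(4),np.median(q[:,2]).round(4))
tin=C[200:219,324:345].reshape(-1,3); q=tin[(tin[:,2]>.014)&(tin[:,2]<.03)]; print("tin",q.mean(0).round(3))
q=C[240:292,445:505].reshape(-1,3); q=q[(q[:,2]>.015)]; print("tape",q.mean(0).round(3))
# scene view caps
g=dict(np.load("scene0.npz")); C=cloud(g)
for c in((317,224),(352,243),(389,263)):
    p=C[c[1]-14:c[1]+10,c[0]-14:c[0]+15].reshape(-1,3)
    q=p[p[:,2]>.085]; zt=np.percentile(q[:,2],85) if len(q) else 0
    q=q[abs(q[:,2]-zt)<.003]; print("scene cap",zt.round(4),len(q),q.mean(0).round(4))
E
```

```text
table z 0.0005692156677641992 valid 0.9961328125
[ 14 112 193] [  8 131  97] [ 19  69 217] [ 75   2 246] [ 60   1 246]
rack ((342.9159851074219, 233.2119903564453), (125.4881362915039, 42.12752151489258), 10.30484676361084) [ 0.5772 -0.0505  0.025 ] [0.3023 0.1033 0.3052 0.1032] [ 80.9  -8.6 -99.2 169.8]
tray ((169.4844970703125, 258.7362060546875), (63.30234146118164, 66.64949798583984), 86.633544921875) [0.5061 0.3626 0.03  ] [0.1519 0.1589 0.1523 0.1568] [   6.8  -85.3 -174.1   94.5]
cap 0.1136 116 [0.5795 0.0512 0.111 ] 0.111
cap 0.1152 113 [ 0.563  -0.0471  0.1131] 0.1131
cap 0.1139 121 [ 0.548  -0.1453  0.1115] 0.1117
tin [ 0.637 -0.027  0.022]
tape [ 0.502 -0.359  0.061]
scene cap 0.1113 69 [0.5764 0.0469 0.1106]
scene cap 0.1136 74 [ 0.5612 -0.0499  0.1126]
scene cap 0.1127 103 [ 0.5443 -0.1489  0.1116]
```

```bash
cat > rob.py <<'E'
from bench import *
import numpy as np
D=np.array([[.578,.049],[.562,-.0485],[.546,-.147]])
TIP=.008
def down(yaw):  # tool down, closing axis (tool y) at world yaw
    a=(yaw+np.pi/2)/2  # axis halfway between world +y and the wanted tool y
    return [0,np.cos(a),np.sin(a),0]
def fz(n=4):
    f=[]
    for _ in range(n): hold(.01); f.append(state()["ft_force"][2])
    return np.mean(f)
def press(xy,q):
    move_to([*xy,.150],q); move_l([*xy,.126+TIP],.1); hold(.15)
    b=fz(8); z=.124; log=[]
    while z>.084:
        move_l([*xy,z+TIP],.03); F=fz()-b; tip=state()["ee_pos"][2]-TIP
        log.append((round(tip*1e3,1),round(F,1)))
        if F>6.3: break
        z-=.001 if F<4.2 else .0005
    move_l([*xy,.150],.1)
    print(log); return tip
E
python3 - <<'E'
from rob import *
q=down(np.radians(-9.1)); close()
print(inverse_kinematics([*D[0],.150],q), state()["time"])
move_to([*D[0],.2],q); t=state(); print(t["time"],t["ee_pos"],t["ft_force"])
print(press(D[0],q),state()["time"])
E
```

```text
[ 2.59259719e-02  3.62977153e-02  1.43016882e+00 -4.44089210e-16
  1.67512612e+00  1.84750934e-01] 1.4417
3.8333 [0.57794722 0.04989441 0.20011354] [ 0.29780578  0.50459623 -0.18166478]
[(np.float64(123.9), np.float64(-0.0)), (np.float64(122.9), np.float64(0.4)), (np.float64(121.9), np.float64(0.1)), (np.float64(120.9), np.float64(0.3)), (np.float64(119.9), np.float64(0.3)), (np.float64(118.9), np.float64(0.5)), (np.float64(118.0), np.float64(0.2)), (np.float64(116.9), np.float64(-0.2)), (np.float64(115.9), np.float64(0.1)), (np.float64(114.9), np.float64(0.1)), (np.float64(113.9), np.float64(0.3)), (np.float64(112.9), np.float64(-0.0)), (np.float64(111.9), np.float64(0.3)), (np.float64(110.9), np.float64(0.3)), (np.float64(110.2), np.float64(1.4)), (np.float64(109.3), np.float64(2.4)), (np.float64(108.0), np.float64(2.5)), (np.float64(106.9), np.float64(1.9)), (np.float64(105.9), np.float64(1.9)), (np.float64(104.9), np.float64(2.4)), (np.float64(104.1), np.float64(3.3)), (np.float64(103.3), np.float64(5.2)), (np.float64(103.0), np.float64(6.2)), (np.float64(102.6), np.float64(6.2)), (np.float64(102.3), np.float64(7.2))]
0.10231741013996748 12.3167
```

Dispenser 1 stiffened about 11 mm down, so it has the plug. Next I press 2 and 3.

```bash
sed -i 's/z=.124/z=.117/; s/round(tip\*1e3,1),round(F,1)/float(round(tip*1e3,1)),float(round(F,1))/' rob.py
python3 - <<'E'
from rob import *
import cv2
q=down(np.radians(-9.1))
for i in(1,2): print(press(D[i],q),state()["time"])
g=get_image("scene"); cv2.imwrite("pics/s1.png",cv2.resize(g["frame"][180:330,260:460],None,fx=4,fy=4)); np.savez("scene1.npz",**g)
np.savez("top1.npz",**get_image("top"))
E
```

```text
[(116.8, -0.0), (116.1, 0.1), (115.0, 0.1), (113.9, -0.0), (112.9, -0.4), (112.1, -0.1), (111.2, 2.5), (110.0, 1.8), (108.9, 1.2), (107.9, 1.4), (106.9, 1.8), (105.9, 1.9), (104.9, 1.5), (103.9, 1.4), (102.9, 1.5), (101.9, 1.5), (100.9, 1.8), (99.9, 1.7), (98.9, 1.4), (97.9, 1.7), (96.9, 1.4), (95.9, 1.6), (94.9, 1.3), (93.9, 1.6), (92.9, 1.7), (91.9, 1.6), (91.0, 1.8), (90.2, 3.9), (89.5, 5.1), (89.3, 5.9), (89.1, 7.6)]
0.08908909740888155 23.0
[(116.8, 0.2), (116.0, 0.1), (114.9, -0.3), (113.9, 0.0), (112.9, -0.5), (111.9, 0.3), (111.2, 1.4), (110.2, 2.2), (109.0, 2.1), (107.9, 1.5), (106.9, 1.8), (105.9, 1.3), (104.9, 1.0), (103.9, 1.7), (102.9, 1.6), (101.8, 1.8), (100.9, 1.9), (99.9, 1.3), (98.9, 1.6), (97.9, 1.9), (96.8, 1.3), (95.9, 1.5), (94.9, 1.7), (93.9, 1.3), (92.9, 1.8), (91.9, 1.5), (91.0, 1.6), (90.2, 4.1), (89.5, 5.6), (89.3, 6.7)]
0.08933918277070113 33.3917
```

View pics/s1.png

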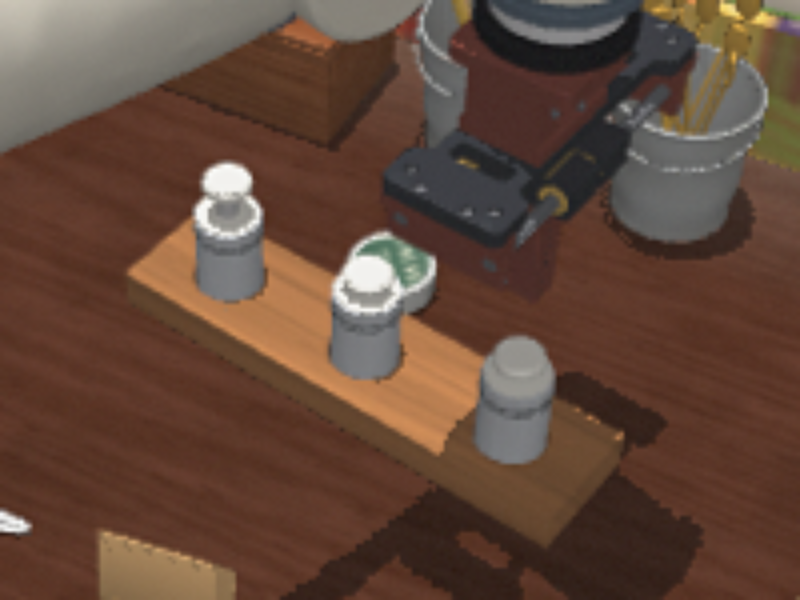

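Dispensers 2 and 3 (crop px (365,285) and (517,360)) are home. Dispenser 1 (227,185) is part-way down and still in its well. I'll grasp it and carry it to the tray.

```bash
python3 - <<'E'
from rob import *
import cv2
q=down(np.radians(-9.1)); x=D[0]
gripper_open(); move_to([*x,.150],q); move_l([*x,.051],.08); close()
s=state(); print(s["time"],s["finger_gap"],s["finger_force"],s["ee_pos"],s["ft_force"])
move_l([*x,.150],.1); s=state(); print(s["time"],s["finger_gap"],s["ft_force"])
T=[.506,.3626]
move_to([*T,.150],q); s=state(); print(s["time"],s["finger_gap"],s["ee_pos"])
g=get_image("scene"); cv2.imwrite("pics/s2.png",g["frame"])
E
```

```text
37.8667 0.0387676144198165 29.93559470283799 [0.57822853 0.04894188 0.05108462] [ 0.82432638 -0.05880346 -0.51956113]
39.0083 0.03897077134959132 [ 0.1449125  -0.32791102 -2.39562534]
40.2333 0.038759905394401065 [0.5066154  0.36149936 0.14989319]
```

View pics/s2.png

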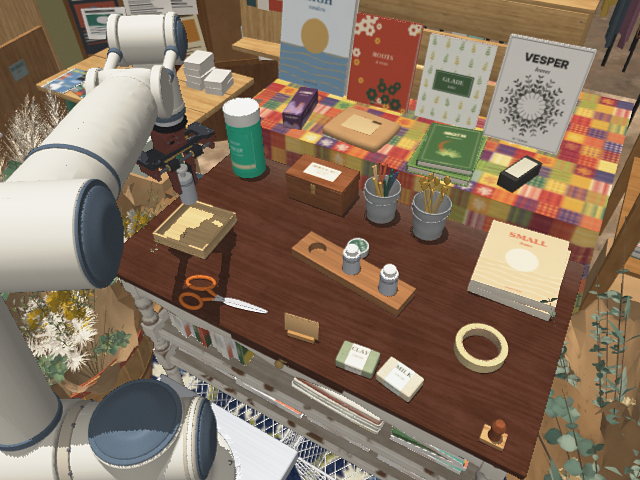

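The dispenser hangs upright over the tray at px (188,185). Next I lower it until it touches, then release.

```bash
python3 - <<'E'
from rob import *
import cv2
T=[.506,.3626]
move_l([*T,.058],.08); hold(.1); b=fz(6)
for z in(.055,.054,.053,.0525,.052,.0515,.051,.0505):
    move_l([*T,z],.03); F=fz()-b; print(z,round(F,1))
    if F>1.5: break
gripper_open(); move_l([*T,.18],.12); s=state(); print(s["time"],s["finger_gap"])
movej(s["joint_pos"]+np.array([.5,0,0,0,0,0]))
g=get_image("scene"); cv2.imwrite("pics/s3.png",g["frame"])
t=get_image("top")["frame"]; cv2.imwrite("pics/t3.png",cv2.resize(t[180:320,110:430],None,fx=2.5,fy=2.5)); print(state()["time"])
E
```

```text
0.055 -0.4
0.054 -0.2
0.053 -0.3
0.0525 -0.4
0.052 0.4
0.0515 4.1
45.5417 0.08782522913692978
46.8167
```

View pics/s3.png

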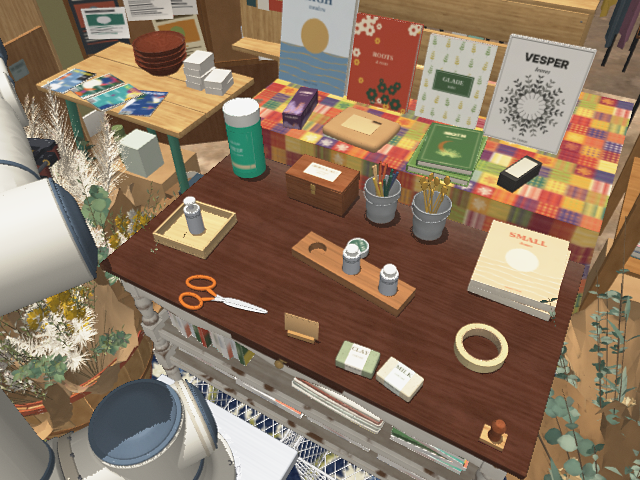

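View pics/t3.png

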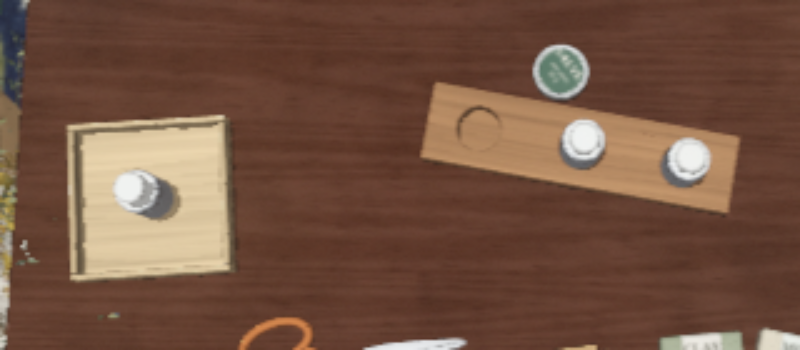

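The dispenser stands upright in the tray (scene px (193,217), crop px (140,192)) with its plunger part-way down. The other two are home in the rack, and the tin and tape haven't moved.

```bash
python3 -c "
from bench import *
print(job_done())"
```

```text
the job is handed in; nothing more can be done
None
```

Job handed in at about 47 s: dispensers 2 and 3 are pressed fully home in the rack, and dispenser 1, the plugged one, stiffened about 11 mm down and now stands upright in the tray with its plunger part-way down.

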